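# Break the stay and close the film cleaner's lid

## Task

The film cleaner's lid is propped open on its folding stay: push the stay's red knuckle down and back to break it, then take the lid by its handle and lower it gently, without letting it drop, until it is fully shut. Then turn the wing latch on the lid clockwise as far as it goes, so that its white stripe points at the handle and the lid is locked. Leave the other things on the bench where they are.

Things in the scene. Friction and masses are not known exactly. Their poses are not given: they have to be found in the camera images.
- cleaner: the film cleaner: a fixed grey sheet-metal case with four green rollers in it, 210 mm deep (x), 300 mm wide (y), open-topped, walls 4 mm thick, rim 105 mm above the bench. Origin: centre of its underside on the bench. Its own +x points to its back (hinge side), -x is its front, which faces roughly towards the robot; +y is its left, z up.
- lid_hinge (a point): middle of the lid's hinge line: along the case's y, at the rear rim, 105 mm behind the case's origin and 105 mm above the bench. Fixed.
- lid (a joint): angle by which the lid has been lowered, rad: 0 as found (62 degrees open, propped by the stay), 1.08 fully shut on the rim. It cannot be lowered while the stay is locked. With the stay broken, a brake in the hinge still holds the lid while it is about 50 degrees open or more (joint below about 0.2); lower than that it may fall by itself and slam, so it must be carried down.
- lid_front (a point): middle of the lid's front edge, half way through its thickness. The lid is a blue frame with a clear window, 212 mm from hinge to front edge, 300 mm wide, 10 mm thick, about 0.5 kg; shut, its top is 115 mm above the bench. As found it leans forward over the case, front edge 290 mm above the bench.
- lid_handle (a point): centre of the lid's black handle bar: round, 12 mm in diameter, 122 mm long, parallel to the hinge, 260 mm from the hinge line, 48 mm beyond the lid's front edge and in the lid's plane (shut: 110 mm above the bench). A foot joins it to the lid 55 mm either side of the centre, leaving 95 mm free to grip. It turns with the lid, so it must be able to turn between the fingers.
- stay_foot (a point): the lower pivot of the stay, fixed on the inside of the case's right-hand (-y) wall, at (-67, -138, 93) mm in the case's frame. The stay is two flat steel links in one upright plane: the lower (72 mm) runs from here back and up to the knuckle, the upper (79 mm) from the knuckle to the lid's underside. The knuckle swings round this point.
- knuckle (a point): centre of the red push sleeve on the stay's knuckle, 18 mm in diameter, 36 mm long, along the case's y. As found at (-15, -116, 143) mm in the case's frame. The lid leans over it: come from the front, tool leaning 25 to 45 degrees towards the robot. Push square to the links, down and to the case's back at about 45 degrees, 5 to 15 N; after 30 mm it is well broken, the lid sunk about 5 degrees.
- stay_upper (a joint): fold of the stay at the knuckle, rad: 0 locked (just past straight, on its stop), 0.1 straight, above 0.4 well broken, about 2.3 when the lid is shut. It stays where it is left.
- latch_wing (a point): centre of the latch's black wing, 54 mm long, 12 mm thick, 22 mm tall. It stands on the lid's top in the middle of its width, 26 mm back from the lid's front edge; with the lid shut this point is 134 mm above the bench, 81 mm in front of the case's origin, and the wing's top is 145 mm above the bench.
- latch (a joint): turn of the latch, rad, clockwise seen from above the shut lid: 0 wing crosswise (parallel to the handle, its white stripe to the case's right), 1.57 at its stop, locked: wing front to back, white stripe towards the handle. It begins somewhere between 0.1 and 0.3; turns with light friction, 0.06 N m, and stays where it is left.
- splicer: film splicer, dark steel base 75 x 150 mm, 72 mm tall; origin centre of underside. Not part of the job; leave it alone.
- core: blue plastic film core, ring 75 mm across, 35 mm tall; origin centre of underside. Not part of the job; leave it alone.
- film_can: flat round metal film can, 136 mm across, 26 mm tall; origin centre of underside. Not part of the job; leave it alone.
- spare_roller: green cleaning roller standing on end, 52 mm across, 70 mm tall, at the left side of the cleaner; origin centre of underside. Not part of the job; leave it alone.
- cleaner_jar: small amber jar, 44 mm across, 55 mm tall, at the right side of the cleaner; origin centre of underside. Not part of the job; leave it alone.
- tape: yellow roll of tape lying flat, 68 mm across, 19 mm tall, right of the cleaner; origin centre of underside. Not part of the job; leave it alone.
- loupe: black magnifier, 42 mm across, 42 mm tall, left of the cleaner; origin centre of underside. Not part of the job; leave it alone.

How it is judged (in metres and radians):
On the way, in this order (a step that is already met when the one before it is completed fails the run):
1. the stay is broken at its knuckle (folded more than 0.4 rad) while the lid is still up (value of joint stay_upper above 0.4 rad and value of joint lid below 0.4 rad), for 0.2 s.
2. the lid is fully shut (within 2 degrees) (value of joint lid above 1.045 rad), for 0.2 s.
3. the latch is turned home (within about 12 degrees of its stop) (value of joint latch above 1.35 rad), for 0.2 s.
At the end, for the whole second after the job is handed in: The lid is fully shut (joint lid above 1.045, within 2 degrees of 1.08) and still, and the latch is turned to within about 12 degrees of its stop (joint latch above 1.35), stripe towards the handle (value of joint lid above 1.045 rad and value of joint latch above 1.35 rad and velocity of joint lid between -0.05 and 0.05 rad/s); the robot touches nothing.
It fails at once if the lid comes down on the rim faster than gently: more than 0.8 rad/s (about 20 cm/s at the handle) in its last 7 degrees (value of joint lid above 0.96 rad and velocity of joint lid above 0.8 rad/s).
It fails at once if a bystander is moved more than 20 mm (distance of any of splicer, core, film_can, spare_roller, cleaner_jar, tape, loupe from where it was at the start of the episode above 0.02 m).
It also fails if it takes over 64 s, if anything falls off the work surface, if the arm or the gripper's body presses on something with over 40 N, if the wrist force passes 120 N, or if a joint passes its speed limit or range.

## Robot

A 6-joint arm with a two-finger parallel gripper is mounted at the origin on the work surface. World frame = base frame: x ahead of the robot, y to its left, z up, the work surface at z = 0. Lengths are in mm, angles in rad, forces in N, time in s.
With the tool pointing down it reaches from about 275 to 750 mm from the base axis. Payload 10.2 kg.
Tool frame: the origin (TCP) lies at the very end of the fingers, on their centre line; the grasp point (between the pads) lies 19 mm behind it; z points along the fingers, y is the line along which they close (so a half turn about z gives the same grasp; the last joint's range is limited). The gripper opens to 85 mm and grips with 20 to 120 N. Pads are 22 mm wide; open, the fingers measure 114 mm over their backs; the gripper's body (76 mm by 85 mm) begins 54 mm behind the grasp point. The pads swing forward as they close: fully open they stand 13 mm farther back than shut.
Start: joints at [-1.34, 0.313, 1.498, -0, 1.331, -0.223], TCP at [230.14, -471.876, 231.294] pointing down, gripper open.
Joint ranges: [-2.94, 2.94], [-0.97, 2.17], [0.19, 2.56], [-1.23, 4.37], [0.02, 3.11], [-2.88, 2.88]. Speed limits (rad/s): [2.39, 2.39, 3.01, 3.14, 3.14, 3.14].

## Interface

Orientations are given as a unit quaternion [w, x, y, z].
In Python, from rig import ctrl gives the robot as it stands.
- The arm moves only by the shell command python3 -m inch 'ROWS' [OPENING] [FORCE]. ROWS is text: rows parted by semicolons, each of 6 numbers parted by spaces: the shift along the tool's x, y, z in mm, then the turn, a rotation vector about the tool's x, y, z in units of 6 degrees (1.0 is 6 degrees). A call has exactly 10 rows; each row shifts and turns the commanded pose from where the row before left it, along the tool's axes as they then stand; what a row does not reach is not made up. A row lasts 1/12 s, in which the tool goes at most 41.7 mm and 7.16 degrees, less where a joint would pass 70% of its speed; a pose out of reach is approached as far as the arm can. A call with a gripper value outside its range is refused whole. OPENING is the opening, from 0 (shut) to 1 (fully open), set as the call begins (- or left out, the last holds). The fingers move at their own pace and stop on an object; FORCE is the grip in N (left out, the last holds). Time passes only in rows, so rows that do not move let the fingers close, or fill a call up. It gives the time, the measured TCP pose, the force, the opening and the grip force at its end, in the units of the state.
- ctrl.sense(): the state, without advancing time (a new reading comes with each control period).
- ctrl.capture(name): name is "side" or "top"; returns a dict with "image" (480x640x3 uint8, red, green, blue), "intrinsics" (3x3 intrinsics, pixels), "rvec" (rotation vector, rad) and "tvec" (3), from world to camera coordinates, as OpenCV has them. Camera axes: x right, y down, z forward; pixel columns grow to the right and rows downward; lengths in mm; the calibration is good to about 2 mm. A picture is of the moment at which its call begins. There is no depth.
- ctrl.finish_job(): hands the job in; it is judged then, once.
The state is a dict: "time_s": time; "joints": joint angles; "dq": joint speeds; "tau": joint torques, N m; "eef_pos": TCP position; "ee_rot": TCP orientation; "force": force on the tool from outside, world axes, zero at the start; "wrist_torque": the same for the moment, N m; "grip_width": opening from 0.0 (shut) to 1.0 (fully open); "grip_force": force on a finger pad.
Only numpy, scipy, OpenCV 4.12 (cv2) and the standard library are available. Lean on these libraries where they do the work, as an engineer would, in place of code of your own. Each camera call takes 0.05 s, during which the arm holds its last target. There are 200 camera calls.

## Working session

There is one attempt and no reset: what is moved stays moved. The work goes in short steps, Python scripts to look and compute and a shell command to move; the robot and the scene stay as the last step left them, time stands still between calls to the robot, and variables do not carry over. Pictures are saved under pics/ and viewed, at most 10 in all, crops included, and the job is handed in when it is done.

```bash
ls; mkdir -p pics; python3 - <<'E'
from rig import ctrl
import cv2
for n in("top","side"):
    c=ctrl.capture(n); cv2.imwrite(f"pics/{n}0.png",c["image"][...,::-1]); print(c["intrinsics"],c["rvec"],c["tvec"])
print(ctrl.sense())
E
```

```text
pics
[[531.30118041   0.         315.59879022]
 [  0.         531.30118041 238.651412  ]
 [  0.           0.           1.        ]] [ 2.14904638 -2.12294981  0.13806805] [  56.01732614  557.85736015 1134.67095449]
[[522.38428821   0.         317.88821   ]
 [  0.         522.38428821 239.89910443]
 [  0.           0.           1.        ]] [ 0.82257897 -2.5231866   1.10244191] [479.64857386 326.8043637  981.18946531]
{'time_s': 0.1, 'joints': array([-1.34040371e+00,  3.13410197e-01,  1.49836562e+00, -5.38810073e-06,
        1.33100950e+00, -2.23457284e-01]), 'dq': array([-5.98220018e-04, -3.53988926e-05, -8.06764860e-04, -6.90942950e-04,
       -5.91644855e-04, -1.48476016e-03]), 'tau': array([ 2.10246595e-03, -4.12900686e+01, -2.60143036e+01, -1.65435986e-04,
        2.99885265e-03,  3.10487870e-06]), 'eef_pos': array([ 230.08125673, -471.63783676,  230.78234434]), 'ee_rot': array([-5.96317332e-04,  9.74362516e-01,  2.24982961e-01, -4.68444060e-06]), 'force': array([ 0.42457619, -0.58518065,  0.09842686]), 'wrist_torque': array([0.00368425, 0.05793157, 0.03910167]), 'grip_force': 0.0, 'grip_width': 0.9985972129931684}
```

View pics/top0.png

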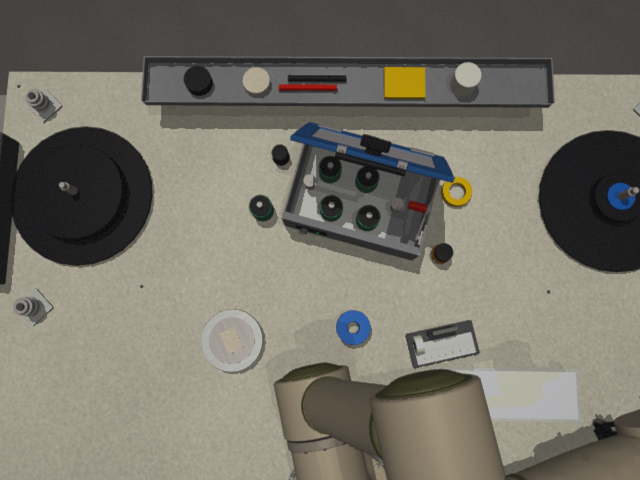

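View pics/side0.png

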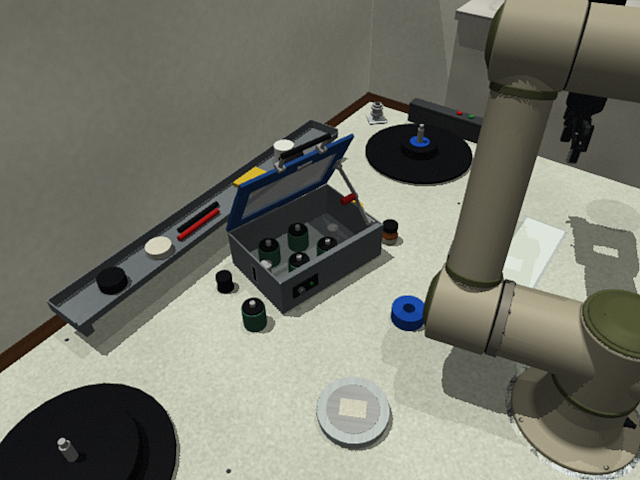

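The top view shows the cleaner around (365,195) with the knuckle at about (417,206). In the side view the knuckle is near (349,199). I'll enlarge both.

```bash
python3 - <<'E'
import cv2,numpy as np
t=cv2.imread("pics/top0.png")[110:270,260:480]; s=cv2.imread("pics/side0.png")[125:325,210:410]
t=cv2.resize(t,None,fx=3.6,fy=3.6,interpolation=cv2.INTER_CUBIC);s=cv2.resize(s,None,fx=3,fy=3,interpolation=cv2.INTER_CUBIC)
for im,x0,y0,f in((t,260,110,3.6),(s,210,125,3)):
    for k in range(0,220,20):
        p=int(k*f); cv2.putText(im,str(x0+k),(p,10),0,.35,(0,255,255),1);cv2.putText(im,str(y0+k),(0,p+4),0,.35,(0,255,255),1)
        im[::8,p:p+1]=(0,255,255); 
        if p<im.shape[0]: im[p:p+1,::8]=(0,255,255)
cv2.imwrite("pics/t1.png",t);cv2.imwrite("pics/s1.png",s)
E
```

```text
(no output)
```

View pics/t1.png

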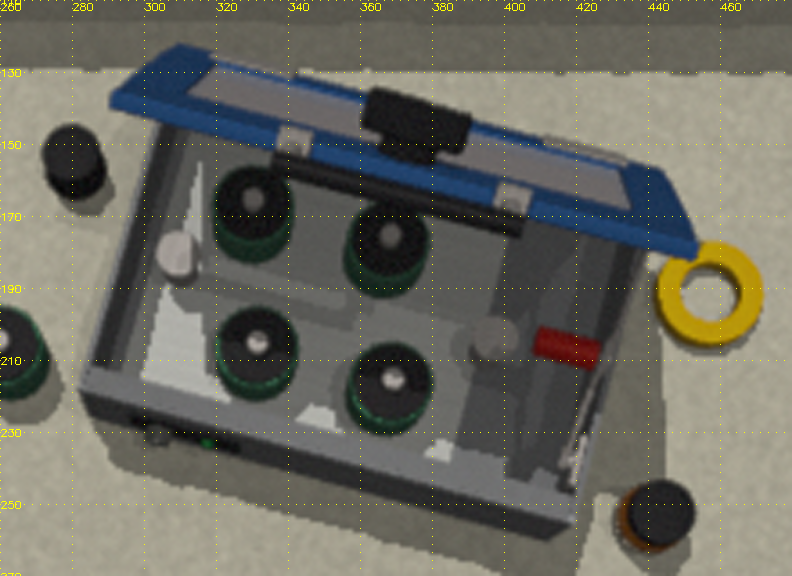

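View pics/s1.png

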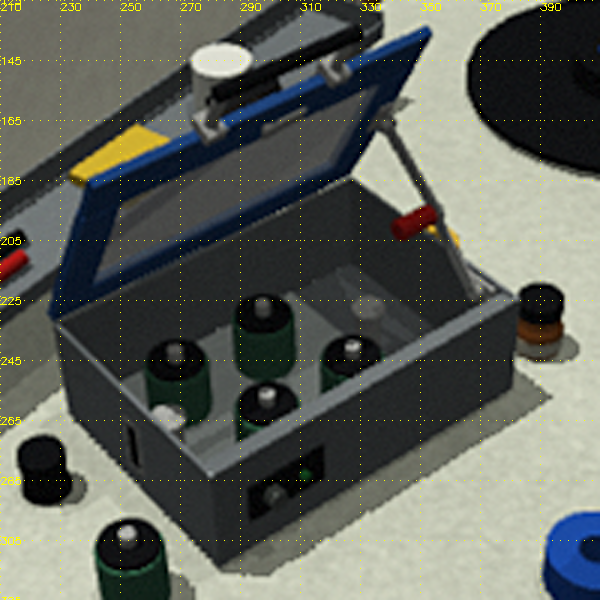

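Top view: front rim corners (282,217) and (421,254), knuckle (417.5,207), handle ends (336,155) and (405,174). Side view: front rim corners (280,283) and (382,224), rear-left rim (227,231), bottom front-left (284,314), knuckle (348,199).

```bash
cat > h.py <<'E'
from rig import ctrl
import cv2,numpy as np
from scipy.optimize import least_squares
from scipy.spatial.transform import Rotation as R
np.set_printoptions(precision=2,suppress=True)
def Rq(q): return R.from_quat([q[1],q[2],q[3],q[0]])
def proj(c,P): return cv2.projectPoints(np.array(P,float).reshape(-1,3),c["rvec"],c["tvec"],c["intrinsics"],None)[0].reshape(-1,2)
CASE=None
try: CASE=np.load("case.npy")
except Exception: pass
def W(P,case=None):
    x,y,a=CASE if case is None else case
    return R.from_euler('z',a).apply(np.array(P,float))+[x,y,0]
def lidpt(l,q):  # point l mm from hinge along lid, joint q, lid frame heights ignored
    e=np.deg2rad(62)-q
    return [105-l*np.cos(e),0,105+5+l*np.sin(e)]
def delta(P,D,X):
    "rows needed: tool-frame shift & turn (6deg units) to TCP P, tool z D, tool x X"
    s=ctrl.sense(); r=Rq(s["ee_rot"]); D=np.array(D)/np.linalg.norm(D); Y=np.cross(D,X);Y/=np.linalg.norm(Y)
    T=R.from_matrix(np.c_[np.cross(Y,D),Y,D])
    print("now",s["eef_pos"],"shift_tool",r.inv().apply(P-s["eef_pos"]),"turn",(r.inv()*T).as_rotvec(degrees=True)/6, "target",P,"shift in target axes",T.inv().apply(P-s["eef_pos"]))
E
python3 - <<'E'
from h import *
t=ctrl.capture("top");s=ctrl.capture("side")
T=[((-105,150,105),(282.2,217.2)),((-105,-150,105),(420.6,254.2)),((-15,-116,143),(417.5,206.9)),
   (np.array(lidpt(260,0))+[0,61,0],(335.8,155.3)),(np.array(lidpt(260,0))+[0,-61,0],(405,174.4))]
S=[((-105,150,105),(280,283)),((-105,-150,105),(382.3,224)),((-105,150,0),(283.7,314)),((-105,-150,0),(380.7,254.3)),((105,150,105),(227.3,231)),((-15,-116,143),(348.3,199))]
f=lambda p:np.r_[(proj(t,W([a for a,_ in T],p))-[b for _,b in T]).ravel(),(proj(s,W([a for a,_ in S],p))-[b for _,b in S]).ravel()]
o=least_squares(f,[600,0,0],loss='soft_l1',x_scale=[10,10,.1]);print(o.x,o.fun.reshape(-1,2));np.save("case.npy",o.x)
import h;h.CASE=o.x
for n,p in(("kn",(-15,-116,143)),("foot",(-67,-138,93)),("handle0",lidpt(260,0)),("handle1",lidpt(260,1.08)),("latch",(-81,0,134))):print(n,W(p))
print(Rq(ctrl.sense()["ee_rot"]).as_matrix())
E
```

```text
[656.5  -37.86  -0.26] [[-0.67 -0.43]
 [-0.58  0.47]
 [ 0.3  -1.24]
 [-0.39 -0.24]
 [ 0.76 -0.68]
 [ 0.38 -0.11]
 [ 1.56 -0.56]
 [-0.26  0.89]
 [ 0.28  1.06]
 [ 0.81  0.79]
 [-0.02 -0.68]]
kn [ 612.17 -146.1   143.  ]
foot [ 556.26 -153.99   93.  ]
handle0 [640.01 -33.48 339.57]
handle1 [506.71   2.   110.55]
latch [578.22 -17.03 134.  ]
[[ 0.9   0.44 -0.  ]
 [ 0.44 -0.9   0.  ]
 [ 0.   -0.   -1.  ]]
```

```bash
cat >> h.py <<'E'
from scipy.linalg import logm,expm
def plan(Pc,Dc,Xc,N):
    "goal TCP in case frame, tool z and x in case frame; N equal rows (screw motion)"
    s=ctrl.sense(); ra=R.from_euler('z',CASE[2]); P=W(Pc);D=ra.apply(np.array(Dc,float));X=ra.apply(np.array(Xc,float))
    D/=np.linalg.norm(D);Y=np.cross(D,X);Y/=np.linalg.norm(Y)
    G=np.eye(4);G[:3,:3]=np.c_[np.cross(Y,D),Y,D];G[:3,3]=P
    A=np.eye(4);A[:3,:3]=Rq(s["ee_rot"]).as_matrix();A[:3,3]=s["eef_pos"]
    S=expm(np.real(logm(np.linalg.inv(A)@G))/N)
    print("row:",S[:3,3],(R.from_matrix(S[:3,:3]).as_rotvec(degrees=True)/6).round(3),"turn total",(R.from_matrix(A[:3,:3].T@G[:3,:3]).as_rotvec(degrees=True)).round(1))
    print("total shift now-axes",A[:3,:3].T@(G[:3,3]-A[:3,3]),"goal-axes",G[:3,:3].T@(G[:3,3]-A[:3,3]))
    B=A.copy()
    for i in range(N):
        B=B@S
        if i%max(1,N//4)==0: print(i,B[:3,3])
    print("goal",P)
def st():
    s=ctrl.sense(); ra=R.from_euler('z',-CASE[2]); r=ra*Rq(s["ee_rot"])
    print("t",round(s["time_s"],2),"tcp_case",ra.apply(s["eef_pos"]-[CASE[0],CASE[1],0]),"F_case",ra.apply(s["force"]),"grip",s["grip_width"],s["grip_force"],"q",s["joints"])
    print("axes in case (rows x,y,z)",r.as_matrix().T.round(3).tolist())
E
python3 - <<'E'
from h import *
k=np.array([-15,-116,143.]);d=np.array([1,0,-1])/2**.5
plan(k-d*(9+45),d,(1,0,1),20)
E
```

```text
row: [ 17.93 -15.18   8.98] [-0.13  0.36  0.32] turn total [-16.1  43.   38.7]
total shift now-axes [ 457.27 -150.15   49.97] goal-axes [ 139.66 -412.93  210.05]
0 [ 239.56 -450.21  221.99]
5 [ 302.25 -347.97  185.19]
10 [ 387.02 -257.71  165.04]
15 [ 487.84 -183.05  165.08]
goal [ 575.27 -136.28  181.18]
```

```bash
R="18 -15.2 9 -0.13 0.36 0.32"; python3 -m inch '18 -15.2 8 -.13 .36 .32;18 -15.2 8 -.13 .36 .32;18 -15.2 8 -.13 .36 .32;18 -15.2 8 -.13 .36 .32;18 -15.2 8 -.13 .36 .32;18 -15.2 8 -.13 .36 .32;18 -15.2 8 -.13 .36 .32;18 -15.2 8 -.13 .36 .32;18 -15.2 8 -.13 .36 .32;18 -15.2 8 -.13 .36 .32' 0; python3 -m inch '18 -15.2 8 -.13 .36 .32;18 -15.2 8 -.13 .36 .32;18 -15.2 8 -.13 .36 .32;18 -15.2 8 -.13 .36 .32;18 -15.2 8 -.13 .36 .32;18 -15.2 8 -.13 .36 .32;18 -15.2 8 -.13 .36 .32;18 -15.2 8 -.13 .36 .32;18 -15.2 8 -.13 .36 .32;18 -15.2 8 -.13 .36 .32'
python3 - <<'E'
from h import *
st()
k=np.array([-15,-116,143.]);d=np.array([1,0,-1])/2**.5
plan(k-d*(9+20),d,(1,0,1),10)
E
```

```text
time_s: 1.03
eef_pos: [367.6, -273.1, 177.6]
ee_rot: [0.024, 0.978, 0.055, 0.198]
force: [0.1, 0.4, -1.1]
grip_width: 0.001
grip_force: 0.0
time_s: 1.87
eef_pos: [569.3, -132.7, 200.8]
ee_rot: [0.045, 0.916, -0.118, 0.381]
force: [-0.5, -1.1, 0.2]
grip_width: -0.002
grip_force: 0.0
t 1.87 tcp_case [ -59.87 -114.02  200.75] F_case [-0.19 -1.17  0.16] grip -0.0018790270749134833 0.0 q [-0.51  0.18  1.98  0.73  0.28  0.68]
axes in case (rows x,y,z) [[0.706, 0.001, 0.708], [0.007, -1.0, -0.006], [0.708, 0.01, -0.706]]
row: [-0.92  0.22  4.35] [-0.01 -0.    0.  ] turn total [-0.5 -0.1  0. ]
total shift now-axes [-9.2   2.39 43.52] goal-axes [-9.11  1.98 43.56]
0 [ 571.63 -133.45  197.03]
2 [ 576.25 -135.07  189.58]
4 [ 580.86 -136.69  182.13]
6 [ 585.46 -138.34  174.68]
8 [ 590.06 -140.    167.23]
goal [ 592.35 -140.83  163.51]
```

```bash
python3 - <<'E'
from h import *
k=np.array([-15,-116,143.]);d=np.array([1,0,-1])/2**.5; a=np.deg2rad(32)
plan(k-d*(9+15),(np.sin(a),0,-np.cos(a)),(np.cos(a),0,np.sin(a)),8)
E
```

```text
row: [-0.54  0.28  6.16] [-0.01 -0.27  0.  ] turn total [ -0.5 -13.1   0.1]
total shift now-axes [-9.21  2.44 48.52] goal-axes [ 2.05  1.98 49.37]
0 [ 573.12 -133.89  196.02]
2 [ 580.3  -136.29  186.22]
4 [ 586.93 -138.56  176.  ]
6 [ 592.97 -140.71  165.4 ]
goal [ 595.77 -141.74  159.97]
```

```bash
python3 -m inch '-.5 .3 6.2 0 -.27 0;-.5 .3 6.2 0 -.27 0;-.5 .3 6.2 0 -.27 0;-.5 .3 6.2 0 -.27 0;-.5 .3 6.2 0 -.27 0;-.5 .3 6.2 0 -.27 0;-.5 .3 6.2 0 -.27 0;-.5 .3 6.2 0 -.27 0;0 0 0 0 0 0;0 0 0 0 0 0'
python3 - <<'E'
from h import *
st()
for n in("side","top"):
    c=ctrl.capture(n)["image"][...,::-1]
    if n=="side": a=c[120:300,220:420]
    else: b=c[110:290,270:470]
cv2.imwrite("pics/pre.png",cv2.resize(np.hstack([a,b]),None,fx=2,fy=2,interpolation=cv2.INTER_CUBIC))
E
```

```text
time_s: 2.7
eef_pos: [595.3, -142.7, 159.6]
ee_rot: [0.032, 0.953, -0.121, 0.274]
force: [-0.2, -0.2, -0.1]
grip_width: 0.0
grip_force: 0.0
t 2.7 tcp_case [ -32.14 -117.07  159.56] F_case [-0.09 -0.26 -0.12] grip 0.00034350852319864854 0.0 q [-0.48  0.33  1.79  0.27  0.49  1.14]
axes in case (rows x,y,z) [[0.847, 0.004, 0.531], [0.009, -1.0, -0.005], [0.531, 0.009, -0.847]]
```

View pics/pre.png

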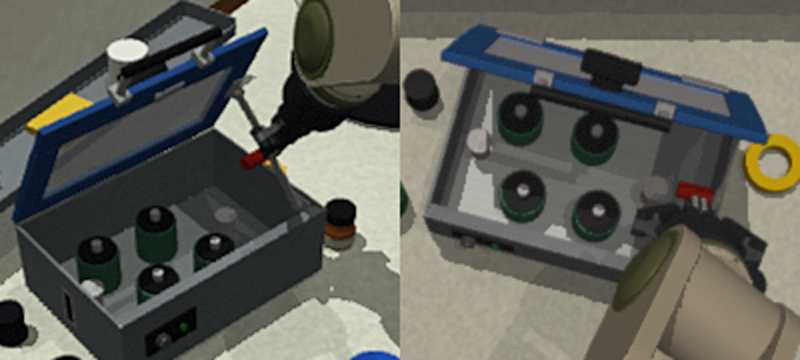

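Tips sit right at the sleeve (crop 255,158 side; 700,195 top). Push.

```bash
python3 -m inch '.8 0 3.4 0 0 0;.8 0 3.4 0 0 0;.8 0 3.4 0 0 0;.8 0 3.4 0 0 0;.8 0 3.4 0 0 0;.8 0 3.4 0 0 0;.6 0 3.4 0 0 0;.4 0 3.4 0 0 0;.2 0 3.4 0 0 0;0 0 3.4 0 0 0'; python3 -c "
from h import *
st()"
```

```text
time_s: 3.63
eef_pos: [618.5, -148.8, 134.6]
ee_rot: [0.033, 0.953, -0.121, 0.275]
force: [0.8, -0.5, 5.3]
grip_width: 0.001
grip_force: 2.0
t 3.63 tcp_case [  -8.21 -116.96  134.58] F_case [ 0.92 -0.3   5.3 ] grip 0.0010160937916839233 2.045894041657448 q [-0.47  0.41  1.74  0.28  0.45  1.14]
axes in case (rows x,y,z) [[0.847, 0.004, 0.532], [0.008, -1.0, -0.005], [0.532, 0.008, -0.847]]
```

```bash
python3 -m inch '-.1 0 2.4 0 0 0;-.1 0 2.4 0 0 0;-.1 0 2.4 0 0 0;-.1 0 2.4 0 0 0;-.1 0 2.4 0 0 0;-.1 0 2.4 0 0 0;-.1 0 2.4 0 0 0;-.1 0 2.4 0 0 0;0 0 0 0 0 0;0 0 0 0 0 0'; python3 - <<'E'
from h import *
st()
for n in("side","top"):
    c=ctrl.capture(n)["image"][...,::-1]
    if n=="side": a=c[120:300,220:420]
    else: b=c[110:290,270:470]
cv2.imwrite("pics/push.png",cv2.resize(np.hstack([a,b]),None,fx=2,fy=2,interpolation=cv2.INTER_CUBIC))
E
```

```text
time_s: 4.47
eef_pos: [626.7, -150.4, 116.7]
ee_rot: [0.032, 0.954, -0.121, 0.273]
force: [-0.1, -0.0, -0.1]
grip_width: -0.002
grip_force: 0.0
t 4.47 tcp_case [   0.12 -116.39  116.67] F_case [-0.13 -0.07 -0.14] grip -0.001622305249525704 0.0 q [-0.46  0.46  1.73  0.29  0.42  1.13]
axes in case (rows x,y,z) [[0.848, 0.004, 0.529], [0.009, -1.0, -0.006], [0.529, 0.009, -0.848]]
```

View pics/push.png

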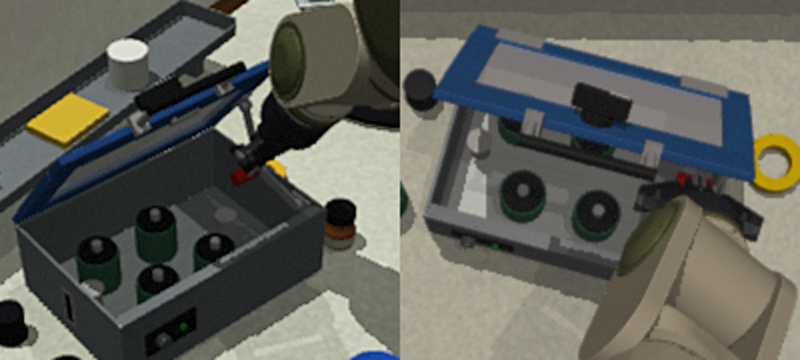

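```bash
cat >> h.py <<'E'
def fitlid(top,side):
    t=ctrl.capture("top");s=ctrl.capture("side")
    def f(q):
        H=lambda y:W(np.array(lidpt(260,q[0]))+[0,y,0])
        return np.r_[(proj(t,[H(61),H(-61)])-top).ravel(),(proj(s,[H(61),H(-61)])-side).ravel()]
    o=least_squares(f,[.2],loss='soft_l1');print("lid q",o.x,o.fun);print("handle case",lidpt(260,o.x[0]));return o.x[0]
E
python3 - <<'E'
from h import *
fitlid([(328.5,179),(395.5,197)],[(288.5,171.5),(342.5,155)])
E
```

```text
lid q [0.17] [ 1.06 -0.17  2.96  0.3   6.49  1.86 -0.22 -3.65]
handle case [np.float64(-53.366558623895685), 0, np.float64(316.2038629842424)]
```

```bash
python3 -m inch '0 0 -12 0 0 0;0 0 -16 0 0 0;0 0 -16 0 0 0;0 0 -16 0 0 0;-7.4 0 -16.4 0 0 0;-7.4 0 -16.4 0 0 0;-7.4 0 -16.4 0 0 0;-7.4 0 -16.4 0 0 0;-7.4 0 -16.4 0 0 0;-7.4 0 -16.4 0 0 0'; cat >> h.py <<'E'
def lidpt(l,q):
    e=np.deg2rad(62)-q
    return [105-l*np.cos(e)+5*np.sin(e),0,105+5*np.cos(e)+l*np.sin(e)]
E
python3 - <<'E'
from h import *
st()
fitlid([(328.5,179),(395.5,197)],[(288.5,171.5),(342.5,155)])
plan((-130,-50,370),(0,0,-1),(0,1,0),20)
E
```

```text
time_s: 5.5
eef_pos: [508.2, -120.6, 228.6]
ee_rot: [0.032, 0.953, -0.121, 0.274]
force: [0.3, -0.1, 0.7]
grip_width: -0.001
grip_force: 0.0
t 5.5 tcp_case [-122.02 -118.09  228.62] F_case [ 0.33 -0.05  0.69] grip -0.0005133100815148035 0.0 q [-0.53  0.05  1.94  0.26  0.64  1.12]
axes in case (rows x,y,z) [[0.848, 0.005, 0.531], [0.009, -1.0, -0.005], [0.531, 0.009, -0.848]]
lid q [0.18] [ 1.2  -0.11  2.78  0.27  6.28  3.36 -0.58 -2.16]
handle case [np.float64(-52.32852694909253), 0, np.float64(312.05732203433104)]
row: [ 4.32 -1.95 -6.3 ] [ 0.21 -0.21 -0.72] turn total [ 24.9 -25.5 -87. ]
total shift now-axes [  68.08  -68.86 -122.47] goal-axes [  68.17   -8.25 -140.22]
0 [ 509.21 -118.96  237.42]
5 [ 513.65 -107.26  274.77]
10 [517.65 -90.99 310.42]
15 [519.34 -70.82 344.21]
goal [518.01 -52.75 370.  ]
```

```bash
python3 -m inch '4.3 -2 -6.3 .21 -.21 -.72;4.3 -2 -6.3 .21 -.21 -.72;4.3 -2 -6.3 .21 -.21 -.72;4.3 -2 -6.3 .21 -.21 -.72;4.3 -2 -6.3 .21 -.21 -.72;4.3 -2 -6.3 .21 -.21 -.72;4.3 -2 -6.3 .21 -.21 -.72;4.3 -2 -6.3 .21 -.21 -.72;4.3 -2 -6.3 .21 -.21 -.72;4.3 -2 -6.3 .21 -.21 -.72' 0.4 20;python3 -m inch '4.3 -2 -6.3 .21 -.21 -.72;4.3 -2 -6.3 .21 -.21 -.72;4.3 -2 -6.3 .21 -.21 -.72;4.3 -2 -6.3 .21 -.21 -.72;4.3 -2 -6.3 .21 -.21 -.72;4.3 -2 -6.3 .21 -.21 -.72;4.3 -2 -6.3 .21 -.21 -.72;4.3 -2 -6.3 .21 -.21 -.72;4.3 -2 -6.3 .21 -.21 -.72;4.3 -2 -6.3 .21 -.21 -.72'
python3 - <<'E'
from h import *
st()
for n in("side","top"):
    c=ctrl.capture(n)["image"][...,::-1]
    if n=="side": a=c[80:280,200:400]
    else: b=c[110:310,270:470]
cv2.imwrite("pics/up.png",cv2.resize(np.hstack([a,b]),None,fx=2,fy=2,interpolation=cv2.INTER_CUBIC))
E
```

```text
time_s: 6.43
eef_pos: [518.0, -94.8, 301.5]
ee_rot: [0.015, 0.952, 0.266, 0.15]
force: [0.1, -1.0, -0.2]
grip_width: 0.397
grip_force: 0.0
time_s: 7.27
eef_pos: [519.0, -53.1, 368.1]
ee_rot: [-0.005, 0.794, 0.608, 0.002]
force: [-0.7, -0.1, 0.2]
grip_width: 0.399
grip_force: 0.0
t 7.27 tcp_case [-128.89  -50.11  368.09] F_case [-0.69 -0.27  0.2 ] grip 0.3993347653286707 0.0 q [-0.33  0.25  1.23  0.01  1.67 -0.07]
axes in case (rows x,y,z) [[0.005, 1.0, 0.009], [1.0, -0.005, -0.005], [-0.005, 0.009, -1.0]]
```

View pics/up.png

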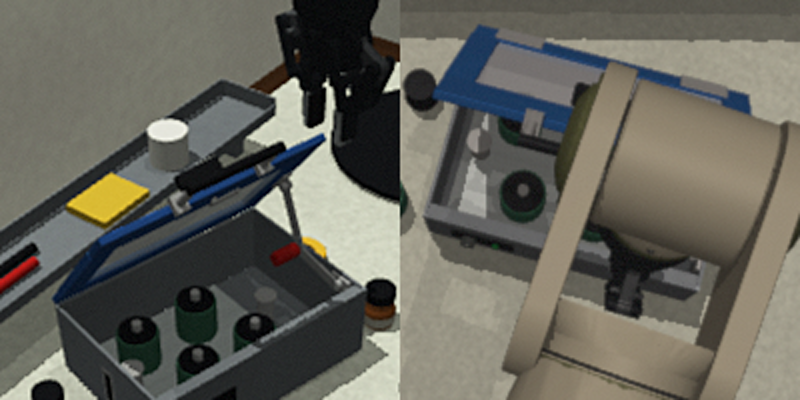

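```bash
python3 - <<'E'
from h import *
t=ctrl.capture("top");s=ctrl.capture("side")
for q in(0,.15,.18,.21):
    H=[W(np.array(lidpt(260,q))+[0,y,0]) for y in(61,-61)]+[W(np.array(lidpt(207,q))+[0,y,0]) for y in(150,-150)]
    print(q,proj(t,H).round(1).tolist(),proj(s,H).round(1).tolist())
a=cv2.resize(s["image"][...,::-1][130:230,220:370],None,fx=5.3,fy=5.3,interpolation=cv2.INTER_CUBIC)
for q,c in((.15,(0,255,0)),(.18,(0,255,255)),(.21,(255,0,255))):
    for y in(61,0,-61):
        p=(proj(s,[W(np.array(lidpt(260,q))+[0,y,0])])[0]-[220,130]+.5)*5.3; cv2.circle(a,tuple(int(v) for v in p),3,c,-1)
    for y in(150,-150):
        p=(proj(s,[W(np.array(lidpt(212,q))+[0,y,0])])[0]-[220,130]+.5)*5.3; cv2.circle(a,tuple(int(v) for v in p),3,c,-1)
cv2.imwrite("pics/lid.png",a)
E
```

```text
0 [[336.1, 153.1], [406.2, 171.7], [291.4, 135.5], [454.7, 178.7]] [[282.2, 155.6], [329.7, 134.7], [240.1, 186.1], [353.2, 134.9]]
0.15 [[330.7, 174.7], [399.6, 193.2], [287.9, 152.1], [449.1, 195.0]] [[292.7, 171.5], [340.0, 149.6], [248.3, 198.8], [360.9, 145.9]]
0.18 [[329.7, 178.8], [398.3, 197.2], [287.3, 155.2], [448.0, 198.1]] [[294.8, 174.8], [341.9, 152.8], [249.8, 201.4], [362.3, 148.3]]
0.21 [[328.7, 182.9], [397.0, 201.2], [286.7, 158.4], [446.8, 201.1]] [[296.7, 178.2], [343.8, 156.0], [251.4, 204.1], [363.7, 150.6]]
```

View pics/lid.png

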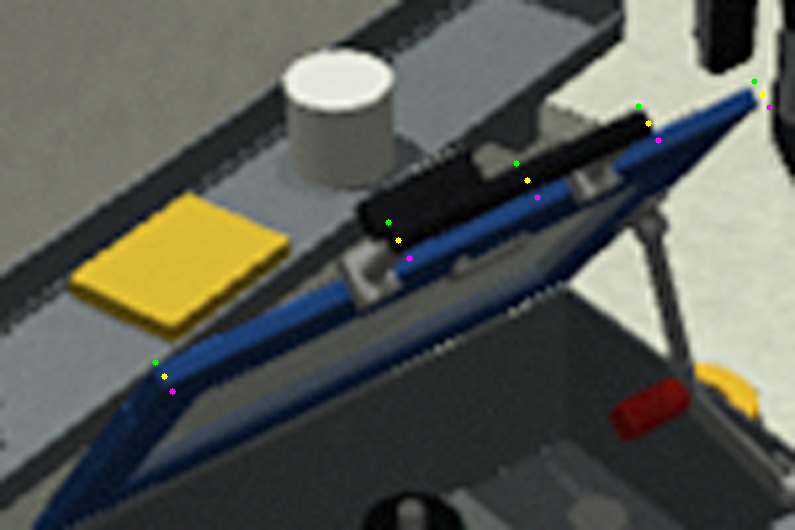

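```bash
python3 -m inch '10 15.4 0 0 0 0;10 15.4 0 0 0 0;10 15.4 0 0 0 0;10 15.4 0 0 0 0;10 15.4 0 0 0 0;0 0 8 0 0 0;0 0 8 0 0 0;0 0 8 0 0 0;0 0 4 0 0 0;0 0 0 0 0 0'
python3 - <<'E'
from h import *
st()
plan((-52,0,293),(0,0,-1),(0,1,0),5)
a=ctrl.capture("side")["image"][...,::-1][80:220,200:387]
cv2.imwrite("pics/ab.png",cv2.resize(a,None,fx=4,fy=4,interpolation=cv2.INTER_CUBIC))
E
```

```text
time_s: 8.3
eef_pos: [605.0, -25.4, 339.9]
ee_rot: [-0.005, 0.796, 0.606, 0.002]
force: [-0.2, -0.7, -0.4]
grip_width: 0.4
grip_force: 0.0
t 8.3 tcp_case [-53.    -1.2  339.92] F_case [ 0.   -0.67 -0.44] grip 0.4000183843147216 0.0 q [-0.24  0.46  1.01  0.01  1.68  0.03]
axes in case (rows x,y,z) [[0.009, 1.0, 0.01], [1.0, -0.009, -0.005], [-0.005, 0.01, -1.0]]
row: [0.19 0.23 9.38] [-0.01 -0.02 -0.02] turn total [-0.3 -0.6 -0.5]
total shift now-axes [ 0.74  1.23 46.92] goal-axes [ 1.2   1.   46.92]
0 [605.22 -25.17 330.53]
1 [605.47 -24.97 321.15]
2 [605.72 -24.79 311.77]
3 [605.98 -24.63 302.38]
4 [606.24 -24.49 293.  ]
goal [606.24 -24.49 293.  ]
```

View pics/ab.png

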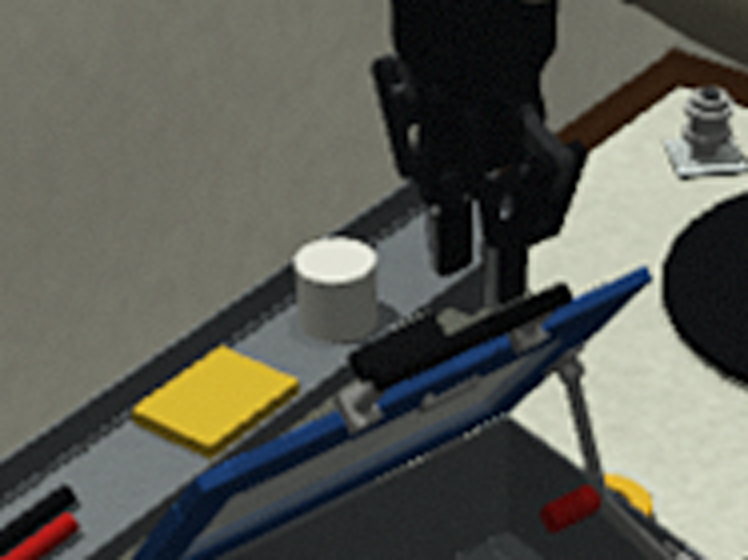

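The fingers straddle the bar; tips sit at (455,270) and (510,295), with the bar centre near (478,330). I'll descend and close.

```bash
python3 -m inch '0 0 8 0 0 0;0 0 8 0 0 0;0 0 8 0 0 0;0 0 8 0 0 0;0 0 8 0 0 0;0 0 8 0 0 0;0 0 0 0 0 0;0 0 0 0 0 0;0 0 0 0 0 0;0 0 0 0 0 0'; python3 -m inch '0 0 0 0 0 0;0 0 0 0 0 0;0 0 0 0 0 0;0 0 0 0 0 0;0 0 0 0 0 0;0 0 0 0 0 0;0 0 0 0 0 0;0 0 0 0 0 0;0 0 0 0 0 0;0 0 0 0 0 0' 0 30;python3 -c "
from h import *
st()"
```

```text
time_s: 9.18
eef_pos: [605.9, -24.7, 293.5]
ee_rot: [-0.004, 0.795, 0.606, 0.003]
force: [-0.1, -1.1, -0.4]
grip_width: 0.404
grip_force: 0.0
time_s: 10.02
eef_pos: [605.7, -24.6, 293.3]
ee_rot: [-0.004, 0.795, 0.606, 0.003]
force: [-3.5, 0.3, 4.7]
grip_width: 0.127
grip_force: 29.5
t 10.02 tcp_case [-52.54  -0.24 293.28] F_case [-3.5  -0.6   4.65] grip 0.12671939730567303 29.47282522916794 q [-0.24  0.47  1.12  0.01  1.56  0.03]
axes in case (rows x,y,z) [[0.008, 1.0, 0.01], [1.0, -0.008, -0.003], [-0.003, 0.01, -1.0]]
```

```bash
python3 -m inch '0 -6.1 4.8 0 0 0;0 -6 5 0 0 0;0 -5.8 5.2 0 0 0;0 -5.7 5.3 0 0 0;0 -5.5 5.5 0 0 0;0 -5.4 5.7 0 0 0;0 -5.2 5.8 0 0 0;0 -5 6 0 0 0;0 -4.8 6.1 0 0 0;0 -4.6 6.3 0 0 0';python3 -c "
from h import *
st()"
```

```text
time_s: 10.85
eef_pos: [553.5, -10.8, 237.0]
ee_rot: [-0.003, 0.795, 0.606, 0.003]
force: [-1.3, -5.7, 1.4]
grip_width: 0.131
grip_force: 30.4
t 10.85 tcp_case [-106.5    -0.29  237.05] F_case [ 0.26 -5.84  1.36] grip 0.13130445483964526 30.42982041835785 q [-0.23  0.37  1.4   0.01  1.37  0.03]
axes in case (rows x,y,z) [[0.009, 1.0, 0.008], [1.0, -0.009, -0.002], [-0.002, 0.008, -1.0]]
```

```bash
python3 -m inch '0 -4.4 6.4 0 0 0;0 -4.2 6.5 0 0 0;0 -4.1 6.7 0 0 0;0 -3.9 6.8 0 0 0;0 -3.7 6.9 0 0 0;0 -3.4 7 0 0 0;0 -3.2 7.1 0 0 0;0 -3 7.2 0 0 0;0 -2.8 7.3 0 0 0;0 -2.6 7.4 0 0 0';python3 -c "
from h import *
st()"
```

```text
time_s: 11.68
eef_pos: [519.1, -1.3, 167.6]
ee_rot: [-0.003, 0.795, 0.606, 0.002]
force: [-3.6, -10.0, 0.3]
grip_width: 0.131
grip_force: 31.0
t 11.68 tcp_case [-142.14    0.03  167.56] F_case [ -0.89 -10.62   0.3 ] grip 0.1308669365508174 31.04832172393799 q [-0.23  0.36  1.61  0.01  1.18  0.03]
axes in case (rows x,y,z) [[0.008, 1.0, 0.006], [1.0, -0.008, -0.003], [-0.003, 0.007, -1.0]]
```

```bash
python3 -m inch '-.15 -1.6 5 0 0 0;-.15 -1.5 5 0 0 0;-.15 -1.4 5 0 0 0;-.15 -1.3 5 0 0 0;-.15 -1.2 5 0 0 0;-.15 -1.1 5 0 0 0;-.15 -1 5 0 0 0;-.15 -.9 5 0 0 0;-.15 -.8 5 0 0 0;-.15 -.7 5 0 0 0';python3 -m inch '0 -.5 2.8 0 0 0;0 -.4 2.8 0 0 0;0 -.3 2.8 0 0 0;0 -.3 2.8 0 0 0;0 -.2 2.8 0 0 0;0 -.2 2.8 0 0 0;0 -.1 2.8 0 0 0;0 -.1 2.8 0 0 0;0 0 2.8 0 0 0;0 0 0 0 0 0';python3 -c "
from h import *
st()"
```

```text
time_s: 12.52
eef_pos: [507.9, 1.9, 117.7]
ee_rot: [-0.004, 0.795, 0.606, 0.003]
force: [-1.4, -4.9, 0.0]
grip_width: 0.125
grip_force: 31.5
time_s: 13.35
eef_pos: [505.7, 2.6, 92.2]
ee_rot: [-0.004, 0.795, 0.606, 0.002]
force: [-1.3, -5.7, -3.5]
grip_width: 0.128
grip_force: 31.3
t 13.35 tcp_case [-156.11    0.31   92.17] F_case [ 0.22 -5.81 -3.5 ] grip 0.12796807943762387 31.308671236038208 q [-0.23  0.43  1.73  0.01  0.99  0.03]
axes in case (rows x,y,z) [[0.008, 1.0, 0.009], [1.0, -0.008, -0.004], [-0.004, 0.009, -1.0]]
```

```bash
python3 -m inch '0 0 .5 0 0 0;0 0 .5 0 0 0;0 0 .5 0 0 0;0 0 .5 0 0 0;0 0 .5 0 0 0;0 0 .5 0 0 0;0 0 .5 0 0 0;0 0 .5 0 0 0;0 0 0 0 0 0;0 0 0 0 0 0';python3 -c "
from h import *
st()"
```

```text
time_s: 14.18
eef_pos: [505.6, 2.6, 88.5]
ee_rot: [-0.004, 0.795, 0.606, 0.002]
force: [-2.1, -7.2, 0.1]
grip_width: 0.129
grip_force: 31.6
t 14.18 tcp_case [-156.22    0.32   88.5 ] F_case [-0.16 -7.44  0.05] grip 0.12867895710684127 31.55508577823639 q [-0.23  0.44  1.73  0.01  0.98  0.03]
axes in case (rows x,y,z) [[0.008, 1.0, 0.008], [1.0, -0.008, -0.004], [-0.004, 0.008, -1.0]]
```

```bash
python3 -m inch '0 0 .5 0 0 0;0 0 .5 0 0 0;0 0 .5 0 0 0;0 0 .5 0 0 0;0 0 .5 0 0 0;0 0 .5 0 0 0;0 0 .5 0 0 0;0 0 .5 0 0 0;0 0 0 0 0 0;0 0 0 0 0 0';python3 - <<'E'
from h import *
st()
for n in("side","top"):
    c=ctrl.capture(n)["image"][...,::-1]
    if n=="side": a=c[130:330,220:420]
    else: b=c[110:310,270:470]
cv2.imwrite("pics/shut.png",cv2.resize(np.hstack([a,b]),None,fx=2,fy=2,interpolation=cv2.INTER_CUBIC))
E
```

```text
time_s: 15.02
eef_pos: [505.6, 2.6, 86.3]
ee_rot: [-0.004, 0.795, 0.606, 0.002]
force: [-11.7, -4.9, 19.9]
grip_width: 0.127
grip_force: 33.6
t 15.02 tcp_case [-156.2     0.33   86.35] F_case [-10.    -7.76  19.86] grip 0.12706905692414297 33.56259673833847 q [-0.23  0.44  1.73  0.01  0.97  0.03]
axes in case (rows x,y,z) [[0.008, 1.0, 0.008], [1.0, -0.008, -0.003], [-0.003, 0.008, -1.0]]
```

View pics/shut.png

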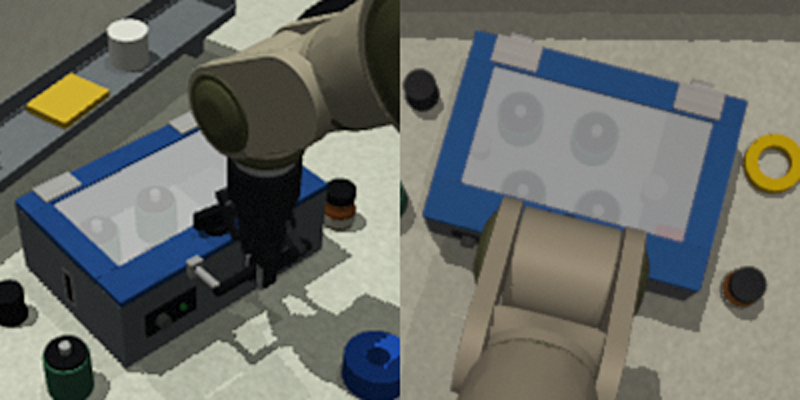

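The lid is shut on the rim under about 20 N of push. I'll release, lift, and go over the latch.

```bash
python3 -m inch '0 0 -.5 0 0 0;0 0 -.5 0 0 0;0 0 -.5 0 0 0;0 0 0 0 0 0;0 0 0 0 0 0;0 0 0 0 0 0;0 0 0 0 0 0;0 0 0 0 0 0;0 0 0 0 0 0;0 0 0 0 0 0' 0.35 20; python3 -m inch '0 0 -4 0 0 0;0 0 -10 0 0 0;0 0 -14 0 0 0;0 0 -16 0 0 0;0 0 -16 0 0 0;0 0 -16 0 0 0;0 0 -12 0 0 0;0 0 -4 0 0 0;0 0 0 0 0 0;0 0 0 0 0 0'; python3 - <<'E'
from h import *
st()
a=.2
plan((-82,0,170),(0,0,-1),(-np.sin(a)*-1,np.cos(a),0),8)
E
```

```text
time_s: 15.95
eef_pos: [505.9, 3.4, 86.5]
ee_rot: [-0.004, 0.795, 0.606, 0.003]
force: [0.8, 0.3, -0.5]
grip_width: 0.344
grip_force: 0.0
time_s: 16.78
eef_pos: [505.8, 2.4, 178.4]
ee_rot: [-0.004, 0.795, 0.606, 0.003]
force: [0.2, 0.6, 0.4]
grip_width: 0.347
grip_force: 0.0
t 16.78 tcp_case [-156.04    0.19  178.4 ] F_case [0.05 0.63 0.41] grip 0.34674263163838936 0.0 q [-0.23  0.32  1.63  0.01  1.19  0.03]
axes in case (rows x,y,z) [[0.008, 1.0, 0.01], [1.0, -0.008, -0.004], [-0.003, 0.01, -1.0]]
row: [0.82 9.23 1.03] [-0.01 -0.01  0.23] turn total [-0.3 -0.5 11. ]
total shift now-axes [ 0.35 74.07  8.14] goal-axes [14.52 72.6   8.4 ]
0 [514.87   0.81 177.34]
2 [532.99  -3.14 175.23]
4 [550.89  -7.95 173.13]
6 [568.54 -13.62 171.04]
goal [577.25 -16.78 170.  ]
```

```bash
python3 -m inch '.8 9.2 1 0 0 .23;.8 9.2 1 0 0 .23;.8 9.2 1 0 0 .23;.8 9.2 1 0 0 .23;.8 9.2 1 0 0 .23;.8 9.2 1 0 0 .23;.8 9.2 1 0 0 .23;.8 9.2 1 0 0 .23;0 0 0 0 0 0;0 0 0 0 0 0'; python3 -m inch '0 0 6 0 0 0;0 0 6 0 0 0;0 0 6 0 0 0;0 0 6 0 0 0;0 0 6 0 0 0;0 0 6 0 0 0;0 0 6 0 0 0;0 0 4 0 0 0;0 0 2 0 0 0;0 0 0 0 0 0'; python3 -c "
from h import *
st()"
```

```text
time_s: 17.62
eef_pos: [576.7, -16.8, 169.3]
ee_rot: [-0.005, 0.85, 0.527, 0.002]
force: [-0.4, 0.3, 1.0]
grip_width: 0.347
grip_force: 0.0
time_s: 18.45
eef_pos: [576.9, -16.3, 121.9]
ee_rot: [-0.005, 0.85, 0.527, 0.002]
force: [-0.1, -1.4, -0.7]
grip_width: 0.35
grip_force: 0.2
t 18.45 tcp_case [-82.42   0.33 121.87] F_case [ 0.28 -1.36 -0.69] grip 0.35008791575831016 0.15554015131783672 q [-0.24  0.53  1.48  0.01  1.14  0.22]
axes in case (rows x,y,z) [[0.2, 0.98, 0.009], [0.98, -0.2, -0.006], [-0.004, 0.01, -1.0]]
```

```bash
python3 -m inch '0 0 0 0 0 0;0 0 0 0 0 0;0 0 0 0 0 0;0 0 0 0 0 0;0 0 0 0 0 0;0 0 0 0 0 0;0 0 0 0 0 0;0 0 0 0 0 0;0 0 0 0 0 0;0 0 0 0 0 0' 0 25; python3 -c "
from h import *
st(); print(ctrl.sense()['wrist_torque'])"
```

```text
time_s: 19.28
eef_pos: [577.1, -16.1, 123.5]
ee_rot: [-0.005, 0.85, 0.527, 0.003]
force: [-3.6, 2.2, 7.6]
grip_width: 0.13
grip_force: 28.3
t 19.28 tcp_case [-82.33   0.64 123.46] F_case [-4.06  1.18  7.64] grip 0.12981840243068501 28.27202452287395 q [-0.24  0.53  1.48  0.01  1.14  0.22]
axes in case (rows x,y,z) [[0.199, 0.98, 0.01], [0.98, -0.199, -0.005], [-0.003, 0.01, -1.0]]
[0.23 0.58 0.01]
```

```bash
python3 -m inch '0 0 -1 0 0 .5;0 0 -1 0 0 .9;0 0 0 0 0 .9;0 0 0 0 0 .9;0 0 0 0 0 .9;0 0 0 0 0 .9;0 0 0 0 0 .9;0 0 0 0 0 .9;0 0 0 0 0 .9;0 0 0 0 0 .9'; python3 -c "
from h import *
st(); print(ctrl.sense()['wrist_torque'])"
```

```text
time_s: 20.12
eef_pos: [576.6, -15.5, 124.2]
ee_rot: [-0.006, 0.995, 0.102, -0.0]
force: [-2.5, 5.8, -1.3]
grip_width: 0.134
grip_force: 27.3
t 20.12 tcp_case [-82.98   1.09 124.16] F_case [-3.89  5.01 -1.27] grip 0.13369926990130315 27.264325618743896 q [-0.23  0.53  1.47  0.01  1.15  1.13]
axes in case (rows x,y,z) [[0.894, 0.448, 0.001], [0.448, -0.894, -0.012], [-0.005, 0.011, -1.0]]
[0.61 0.14 0.09]
```

```bash
python3 -m inch '0 0 0 0 0 .8;0 0 0 0 0 .8;0 0 0 0 0 .8;0 0 0 0 0 .8;0 0 0 0 0 .6;0 0 0 0 0 .5;0 0 0 0 0 .4;0 0 0 0 0 0;0 0 0 0 0 0;0 0 0 0 0 0'; python3 -c "
from h import *
st(); print(ctrl.sense()['wrist_torque'])"
```

```text
time_s: 20.95
eef_pos: [576.6, -15.0, 124.2]
ee_rot: [-0.006, 0.99, -0.14, -0.002]
force: [-0.8, 6.6, -1.9]
grip_width: 0.134
grip_force: 29.3
t 20.95 tcp_case [-83.1    1.54 124.15] F_case [-2.5   6.19 -1.93] grip 0.13437392657362307 29.30219739675522 q [-0.23  0.53  1.47  0.01  1.15  1.61]
axes in case (rows x,y,z) [[1.0, -0.022, -0.005], [-0.022, -1.0, -0.011], [-0.005, 0.012, -1.0]]
[0.95 0.17 0.39]
```

```bash
python3 -m inch '0 0 0 0 0 -.2;0 0 0 0 0 0;0 0 0 0 0 0;0 0 0 0 0 0;0 0 0 0 0 0;0 0 0 0 0 0;0 0 0 0 0 0;0 0 0 0 0 0;0 0 0 0 0 0;0 0 0 0 0 0' 0.4; python3 -m inch '0 0 -4 0 0 0;0 0 -8 0 0 0;0 0 -14 0 0 0;0 0 -18 0 0 0;0 0 -18 0 0 0;0 0 -20 0 0 0;0 0 -20 0 0 0;0 0 -20 0 0 0;0 0 -20 0 0 0;0 0 -10 0 0 0'; python3 -m inch '-20 20 0 0 0 0;-20 30 0 0 0 0;-20 30 0 0 0 0;-20 30 0 0 0 0;-20 30 0 0 0 0;-20 30 0 0 0 0;-20 30 0 0 0 0;-20 30 0 0 0 0;-20 30 0 0 0 0;-10 15 0 0 0 0';python3 - <<'E'
from h import *
st()
for n in("top","side"):
    c=ctrl.capture(n); g=c["image"].astype(int)
    # sample lid-top map: rectify wing-top plane z=145, 4 mm grid around latch, print brightness
    xs=np.arange(-120,-44,6);ys=np.arange(36,-40,-6)
    print(n,"rows: case x from -48 (back) to -120 (front); cols y from +36 (left)")
    for x in xs[::-1]:
        p=proj(c,[W((x,y,145)) for y in ys]).round().astype(int)
        print(x,[int(g[v,u].mean()) for u,v in p])
    print("handle/edge px",proj(c,[W((-155,0,116)),W((-107,0,115))]).round(0).tolist())
E
```

```text
time_s: 21.78
eef_pos: [577.1, -16.4, 124.3]
ee_rot: [-0.005, 0.991, -0.131, -0.001]
force: [-0.9, 0.7, 0.3]
grip_width: 0.403
grip_force: 0.0
time_s: 22.62
eef_pos: [577.6, -18.1, 279.7]
ee_rot: [-0.005, 0.991, -0.131, 0.001]
force: [0.2, 0.5, 0.2]
grip_width: 0.402
grip_force: 0.0
time_s: 23.45
eef_pos: [320.1, -235.9, 274.4]
ee_rot: [-0.005, 0.991, -0.132, -0.001]
force: [0.9, 0.7, 0.5]
grip_width: 0.399
grip_force: 0.0
t 23.45 tcp_case [-274.16 -277.86  274.38] F_case [0.68 0.94 0.46] grip 0.3992470585412135 0.0 q [-0.94 -0.    1.76  0.01  1.4   0.9 ]
axes in case (rows x,y,z) [[1.0, -0.004, -0.003], [-0.004, -1.0, -0.009], [-0.003, 0.009, -1.0]]
top rows: case x from -48 (back) to -120 (front); cols y from +36 (left)
-48 [139, 150, 151, 150, 151, 152, 150, 141, 134, 133, 133, 133, 133]
-54 [134, 150, 151, 151, 151, 151, 149, 135, 133, 134, 142, 134, 134]
-60 [134, 149, 150, 150, 151, 63, 38, 129, 133, 141, 150, 148, 131]
-66 [134, 141, 150, 153, 151, 82, 33, 128, 134, 133, 146, 134, 133]
-72 [79, 77, 77, 73, 73, 39, 33, 40, 75, 76, 75, 75, 74]
-78 [74, 75, 76, 78, 52, 30, 36, 25
[... 691 characters left out ...]
 [188, 185, 187, 186, 134, 0, 0, 181, 175, 177, 179, 175, 178]
-66 [186, 184, 188, 143, 0, 16, 27, 185, 182, 184, 185, 178, 177]
-72 [185, 185, 191, 35, 1, 17, 96, 184, 183, 182, 184, 182, 176]
-78 [186, 186, 178, 0, 8, 16, 0, 181, 181, 184, 183, 178, 176]
-84 [188, 187, 155, 1, 5, 13, 18, 187, 184, 186, 185, 184, 183]
-90 [78, 80, 49, 4, 5, 5, 134, 115, 106, 111, 113, 78, 74]
-96 [82, 11, 17, 5, 7, 4, 55, 80, 77, 80, 75, 76, 76]
-102 [21, 19, 16, 8, 8, 7, 86, 79, 77, 76, 78, 75, 78]
-108 [18, 12, 16, 6, 9, 8, 5, 79, 77, 76, 77, 75, 77]
-114 [70, 1, 8, 10, 3, 1, 82, 77, 78, 78, 77, 75, 76]
-120 [83, 58, 17, 6, 3, 84, 77, 78, 78, 78, 75, 77, 74]
handle/edge px [[350.0, 260.0], [336.0, 249.0]]
```

The wing runs front to back, with its white stripe at x −90 to −102, towards the handle. The arm is clear, so I'm handing in.

```bash
python3 -c "
from rig import ctrl
print(ctrl.finish_job())"
```

```text
the job is handed in; nothing more can be done
None
```

I broke the stay, lowered the lid by its handle until it was shut and turned the wing latch to its stop with the stripe towards the handle, then handed the job in at about 23.5 s of the 64 s allowed; no verdict came back.

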